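# Load the long clog sole on the switch bed

## Robot

A 6-joint arm with a two-finger parallel gripper is mounted at the origin on the work surface. World frame = base frame: x ahead of the robot, y to its left, z up, the work surface at z = 0. Lengths are in m, angles in degrees, forces in N, time in s.
With the tool pointing down it reaches from about 0.4 to 0.825 m from the base axis. Payload 7 kg.
Tool frame: the origin (TCP) lies at the centre of the arm's flange, where the gripper is bolted on; the fingertips stand 178 mm ahead of it and the grasp point (between the pads) lies 159 mm ahead of it (tip_reach is the distance from the TCP to the fingertips, in m); z points along the fingers, y is the line along which they close (so a half turn about z gives the same grasp; the last joint's range is limited). The gripper opens to 88 mm and grips with 3 to 60 N. Pads are 19 mm wide; open, the fingers measure 130 mm over their backs; the gripper's body (78 mm by 193 mm) begins 47 mm behind the grasp point.
Start: joints at [90.762, 20.546, 0.682, 0, -70.136, -16.507], TCP at [0.183, 0.65, 0.405] pointing down, gripper open.
Joint ranges: [-176.03, 176.03], [-82.01, 121.73], [-58.28, 71.71], [-173.87, 95.51], [-174.79, -0.11], [-173.66, 173.66]. Speed limits (degrees/s): [136.94, 136.94, 172.46, 180, 180, 180].

## Interface

Orientations are given as [roll, pitch, yaw] about the fixed x, y, z axes, in that order (R = Rz(yaw) Ry(pitch) Rx(roll)).
In Python, from plant import * gives the robot as it stands.
- The arm moves only by the shell command python3 -m handwheel 'ROWS'. ROWS is JSON, a list of rows, each a list of 7 numbers: the opening, from -1 (shut) to 1 (fully open), then the shift along the tool's x, y, z as a fraction of full scale, then the turn, a rotation vector about the tool's x, y, z as a fraction of full scale. A call has 1 to 5 rows; each row shifts and turns the commanded pose from where the row before left it, along the tool's axes as they then stand; what a row does not reach is not made up. Full scale, the value 1, is 0.025 m for a shift and 6 degrees for a turn. A row lasts 1/8 s, in which the tool goes at most 62.5 mm and 10.7 degrees, less where a joint would pass 70% of its speed; a pose out of reach is approached as far as the arm can. A call with a number of a shift or a turn outside -1 to 1 is refused whole. A call with a gripper value outside its range is refused whole. The fingers move at their own pace and stop on an object; the grip force is fixed at half the most. Time passes only in rows, so rows that do not move let the fingers close. It gives the time, the measured TCP pose, the force, the opening and the grip force at its end, in the units of the state.
- get_obs(): the state, without advancing time (a new reading comes with each control period).
- snapshot(name): name is "scene" or "top" or "wrist"; returns a dict with "color" (420x560x3 uint8, red, green, blue), "fx", "fy", "cx", "cy" (pixels), "k1" (the pictures are not rectified: a ray, as slopes to the right and down, at radius r is drawn at 1 + k1 r^2 times it, then the intrinsics apply), "R" (3x3) and "t" (3): a world point X has camera coordinates R X + t; the wrist camera has in their place "tool_from_camera" (4x4, takes a point from camera to tool coordinates, whose origin is the TCP and whose axes are the flange's). Camera axes: x right, y down, z forward; pixel columns grow to the right and rows downward; lengths in m; the calibration is good to about 2 mm. A picture is of the moment at which its call begins: read the wrist's pose just before it. There is no depth.
- close_job(): hands the job in; it is judged then, once.
The state is a dict: "clock": time; "joint_pos": joint angles; "qvel": joint speeds; "tau": joint torques, N m; "tool_pos": TCP position; "orientation": TCP orientation; "force": force on the tool from outside, world axes, zero at the start; "moment": the same for the moment, N m; "opening": finger opening in m; "gripper_force": force on a finger pad.
Only numpy, scipy, OpenCV 4.12 (cv2) and the standard library are available. Lean on these libraries where they do the work, as an engineer would, in place of code of your own. Each camera call takes 0.05 s, during which the arm holds its last target. There are 200 camera calls.

## Task

Two wooden clog soles lie on the shoemaker's bench. Pick up the longer, adult one and lay it flat and square along the middle of the aluminium loading bed, toe next to the steel fence and heel out over the switch, so that its heel end holds the hinged switch lever down. Let go and leave it lying there.

Things in the scene. Friction and masses are not known exactly. Their poses are not given: they have to be found in the camera images.
- long_sole_mid (a point): Centre (half-way up) of the longer of two wooden clog soles with cork tops: a flat slab 210 mm long, 40 mm thick, 0.3 kg. x runs from round toe (74 mm wide) to round heel, y across, z up. From here to 40 mm along +x its sides are parallel, 54 mm apart: grip there across y, from above. The other sole is 145 mm long. Toe starts pointing roughly towards the robot, as does the bed's fence end.
- long_sole_heel (a point): Heel end of the same sole: 105 mm along its +x from the centre, half-way up, on the rounded end face (heel 58 mm wide).
- seat (a point): Point at the bed's top level (30 mm above the bench), midway between steel fence (x -124 mm, 22 mm high over the bed) and grey switch housing (x +124, 18 high). x: fence to switch, y across, z up. The sole's centre belongs 20 mm above it, x along x. The bed, 88 mm wide, ends at x +21; the heel overhangs. Beside the bed is free finger room. The fixture is bolted down.
- presence_lever (a joint): Angle (rad) of the 14 mm wide steel switch lever, hinged on the housing at the seat's x +130 mm, reaching back to a 12 mm black roller at x about +72. 0 = free, roller top 16 mm above bed level; grows when pressed; 0.27 when level with the bed under a flat sole; stop at 0.36. Light spring, about 0.5 N at the roller: the sole's weight holds it down.
There are look-alikes about, which are no part of the job. Leave any pink look-alike of the part that bears long_sole_mid alone.

How it is judged:
By the outcome, as a careful person would: the job done as asked, in the order asked, and still so for the second after the job is handed in, with the robot touching nothing.
It also fails if it takes over 42 s, if anything falls off the work surface, if the arm or the gripper's body presses on something with over 40 N, if the wrist force passes 120 N, or if a joint passes its speed limit or range.

## Working session

There is one attempt and no reset: what is moved stays moved. The work goes in short steps, Python scripts to look and compute and a shell command to move; the robot and the scene stay as the last step left them, time stands still between calls to the robot, and variables do not carry over. Pictures are saved under pics/ and viewed, at most 10 in all, crops included, and the job is handed in when it is done.

```bash
mkdir -p pics; python3 - <<'E'
from plant import *
import cv2,pickle
for n in("top","scene"):
    s=snapshot(n); pickle.dump(s,open(f"{n}.pkl","wb")); cv2.imwrite(f"pics/{n}.png",s["color"][:,:,::-1])
    print({k:v for k,v in s.items() if k!="color"})
print(get_obs())
E
```

```text
{'fx': 444.4032659001244, 'fy': 444.4032659001244, 'cx': 278.49785993522323, 'cy': 209.58211852586442, 'k1': -0.06691214800327618, 'R': array([[ 0.09326602, -0.99563998, -0.00157479],
       [-0.97551701, -0.09106439, -0.20018454],
       [ 0.19916832,  0.02020665, -0.97975694]]), 't': array([-0.04229501,  0.46227198,  1.2030527 ])}
{'fx': 415.2299309871689, 'fy': 415.2299309871689, 'cx': 287.2469734778606, 'cy': 212.63371994495492, 'k1': -0.08238130008155348, 'R': array([[-0.83869812,  0.54447489,  0.01151376],
       [ 0.32345359,  0.51502757, -0.79380374],
       [-0.43813611, -0.66203754, -0.60806501]]), 't': array([ 0.37906492, -0.1080682 ,  1.15496102])}
{'clock': 0.1, 'joint_pos': array([ 9.07624130e+01,  2.05872503e+01,  6.40058336e-01, -1.76365901e-02,
       -7.01334823e+01, -1.65067297e+01]), 'qvel': array([-0.03593343, -0.13981132,  0.12057917,  0.09807927, -0.0954094 ,
        0.03686677]), 'tau': array([-1.13739294e-03, -5.84163380e+01,  2.93753779e+01,  7.01558411e+00,
        1.01938541e-02, -5.08195683e-05]), 'tool_pos': array([0.18311563, 0.64952249, 0.40382526]), 'orientation': array([ 1.79917939e+02, -7.02676956e-03, -1.57503168e+01]), 'force': array([ 0.92995564, -0.0899843 , -0.02492373]), 'moment': array([-0.00427882,  0.00685451,  0.03029025]), 'gripper_force': 0.0, 'opening': 0.08772041189033339}
```

View pics/top.png

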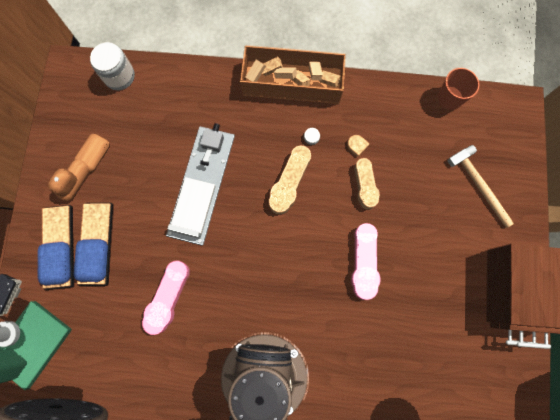

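View pics/scene.png

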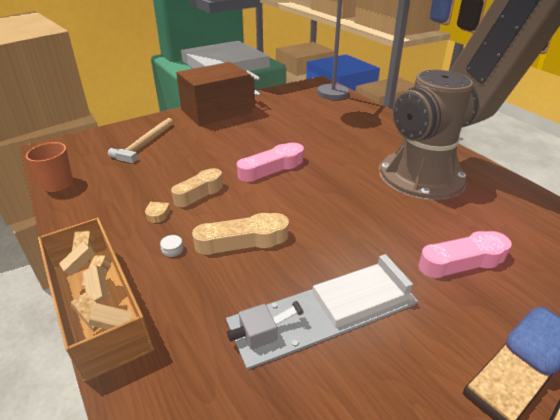

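The top view shows four sole-like parts: a long cork sole at (290,180), a short cork one at (367,183), and pink ones at (366,262) and (165,298). The long cork one at (290,180) fits. The bed is at (200,185) with its fence end at (187,238). I'll confirm this in an enlarged crop.

```bash
python3 - <<'E'
import cv2
a=cv2.imread("pics/top.png")[120:250,160:320]
cv2.imwrite("pics/c1.png",cv2.resize(a,None,fx=4.6,fy=4.6,interpolation=cv2.INTER_CUBIC))
a=cv2.imread("pics/scene.png")[190:360,180:430]
cv2.imwrite("pics/c2.png",cv2.resize(a,None,fx=3.2,fy=3.2,interpolation=cv2.INTER_CUBIC))
E
```

```text
(no output)
```

View pics/c1.png

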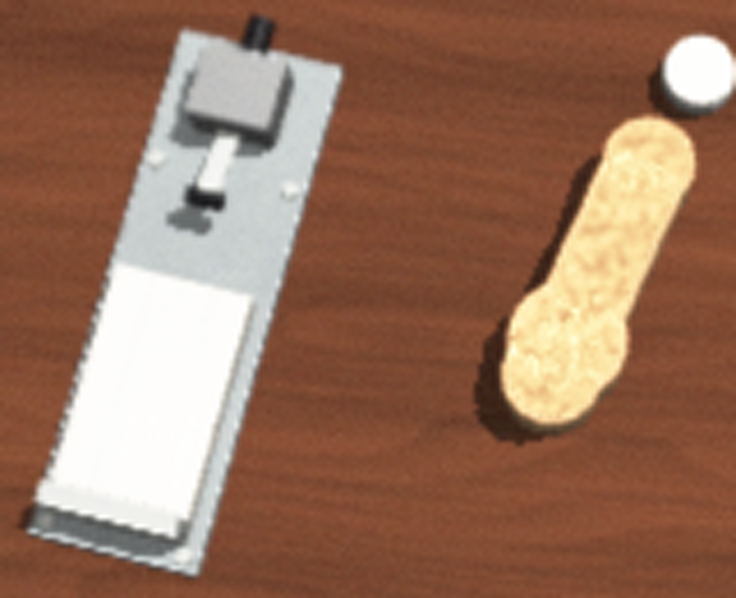

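View pics/c2.png

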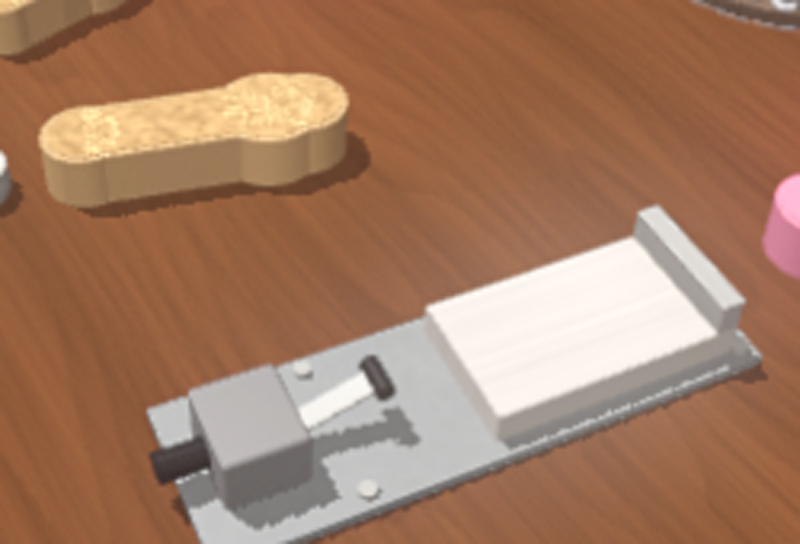

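The crops confirm the long cork sole. In the top crop its heel lobe is near (650,160) and its toe lobe near (560,355). The bed's top-level end edge runs (118,263)–(253,295), and the fence is at lower left. I'll compute poses from both views.

```bash
cat > h.py <<'E'
import numpy as np,cv2,pickle
def ray(s,p):
    K=np.array([[s["fx"],0,s["cx"]],[0,s["fy"],s["cy"]],[0,0,1]])
    q=cv2.undistortPoints(np.array([[p]],float),K,np.array([s["k1"],0,0,0.]))[0,0]
    return np.array([q[0],q[1],1])
def at(s,p,z):
    d=s["R"].T@ray(s,p); o=-s["R"].T@s["t"]; return o+d*(z-o[2])/d[2]
T=pickle.load(open("top.pkl","rb"));S=pickle.load(open("scene.pkl","rb"))
tc=lambda u,v,z:at(T,((u+.5)/4.6-.5+160,(v+.5)/4.6-.5+120),z)
sc=lambda u,v,z:at(S,((u+.5)/3.2-.5+180,(v+.5)/3.2-.5+190),z)
E
python3 - <<'E'
from h import *
np.set_printoptions(precision=4,suppress=True)
ang=lambda a,b:np.degrees(np.arctan2(*(b-a)[1::-1]))
print("sole top")
for n,(u,v) in dict(heel=(665,117),toe=(540,426),l1=(608,165),l0=(548,285),r1=(690,190),r0=(632,312)).items(): print(n,tc(u,v,.04))
print(ang(tc(548,285,.04),tc(608,165,.04)),ang(tc(632,312,.04),tc(690,190,.04)))
print("scene sole")
for n,(u,v) in dict(heel=(41,138),toe=(349,96)).items(): print(n,sc(u,v,.04))
print("bed")
for n,p in dict(farL=(118,263),farR=(253,295),nL=(50,490)).items(): print(n,tc(*p,.03))
for n,p in dict(fenceTopNearL=(34,500),fTopL=(40,480),fTopR=(187,520)).items(): print(n,tc(*p,.052))
for n,p in dict(farL=(497,417),farR=(428,308),nL=(718,335)).items(): print("s",n,sc(*p,.03))
for n,p in dict(fR=(655,206),fL=(743,300),fRi=(637,215),fLi=(727,306)).items(): print("s",n,sc(*p,.052))
print("plate top")
for n,p in dict(a=(180,30),b=(343,67),c=(25,535),d=(197,577)).items(): print(n,tc(*p,.006))
print("housing top48"); 
for n,p in dict(a=(198,38),b=(293,62),c=(180,115),d=(270,140)).items(): print(n,tc(*p,.048))
for n,p in dict(a=(190,390),b=(272,367),c=(313,437),d=(227,470)).items(): print("s",n,sc(*p,.048))
print("roller",tc(208,193,.046),sc(377,362,.046))
E
```

```text
sole top
heel [ 0.664  -0.0556  0.04  ]
toe [0.4576 0.0046 0.04  ]
l1 [ 0.6287 -0.0224  0.04  ]
l0 [0.5472 0.008  0.04  ]
r1 [ 0.6171 -0.0752  0.04  ]
r0 [ 0.5348 -0.0455  0.04  ]
-20.44637797637032 -19.807212372573094
scene sole
heel [ 0.6562 -0.0573  0.04  ]
toe [0.4578 0.0142 0.04  ]
bed
farL [0.5393 0.28   0.03  ]
farR [0.5263 0.1922 0.03  ]
nL [0.3913 0.3024 0.03  ]
fenceTopNearL [0.3811 0.3055 0.052 ]
fTopL [0.3937 0.3036 0.052 ]
fTopR [0.3778 0.2111 0.052 ]
s farL [0.5361 0.2811 0.03  ]
s farR [0.5211 0.1963 0.03  ]
s nL [0.3916 0.3047 0.03  ]
s fR [0.3659 0.2194 0.052 ]
s fL [0.3778 0.3053 0.052 ]
s fRi [0.3809 0.2193 0.052 ]
s fLi [0.389  0.3035 0.052 ]
plate top
a [0.7075 0.2671 0.006 ]
b [0.6914 0.1567 0.006 ]
c [0.3648 0.3205 0.006 ]
d [0.3489 0.2092 0.006 ]
housing top48
a [0.6868 0.2452 0.048 ]
b [0.6761 0.1827 0.048 ]
c [0.6344 0.2498 0.048 ]
d [0.623  0.1909 0.048 ]
s a [0.6736 0.189  0.048 ]
s b [0.6285 0.1987 0.048 ]
s c [0.6343 0.2501 0.048 ]
s d [0.6818 0.2443 0.048 ]
roller [0.5854 0.2258 0.046 ] [0.5773 0.225  0.046 ]
```

Estimates: sole centre is about (0.5585,-0.025) with yaw -20.1°, and the seat is about (0.5085,0.241) with yaw -8.8°. The sizes check out: bed 88.8 mm against 88, sole 211–214 mm against 210. Now I'll transit to above the sole.

```bash
python3 -m handwheel '[[1,0.5,0.4,0.1,0,0,0.725],[1,1,0.83,0.2,0,0,0],[1,1,0.83,0.2,0,0,0],[1,1,0.83,0.2,0,0,0],[1,1,0.83,0.2,0,0,0]]'
python3 -m handwheel '[[1,1,0.83,0.2,0,0,0],[1,1,0.83,0.2,0,0,0],[1,1,0.83,0.2,0,0,0],[1,1,0.83,0.2,0,0,0],[1,1,0.83,0.2,0,0,0]]'
```

```text
clock: 0.72
tool_pos: [0.2583, 0.5232, 0.3816]
orientation: [180.0, 0.0, -20.1]
force: [0.3, 0.1, 0.9]
opening: 0.0877
gripper_force: 0.0
clock: 1.35
tool_pos: [0.34, 0.3828, 0.3568]
orientation: [180.0, 0.0, -20.1]
force: [-0.4, 0.8, 0.5]
opening: 0.0879
gripper_force: 0.0
```

```bash
python3 -m handwheel '[[1,1,0.84,0.2,0,0,0],[1,1,0.84,0.2,0,0,0],[1,1,0.84,0.2,0,0,0],[1,1,0.84,0.2,0,0,0],[1,1,0.84,0.2,0,0,0]]'
python3 -m handwheel '[[1,1,0.84,0.2,0,0,0],[1,1,0.84,0.2,0,0,0],[1,1,0.84,0.2,0,0,0],[1,1,0.84,0.2,0,0,0],[1,1,0.84,0.2,0,0,0]]'
python3 -m handwheel '[[1,1,0.84,0,0,0,0],[1,1,0.84,0,0,0,0],[1,1,0.84,0,0,0,0],[1,1,0.84,0,0,0,0],[1,0.6,0.6,0,0,0,0]]'
python3 -m handwheel '[[1,0,0,0,0,0,0],[1,0,0,0,0,0,0]]'
python3 - <<'E'
from plant import *
import cv2,pickle
o=get_obs(); s=snapshot("wrist"); s["o"]=o; pickle.dump(s,open("w1.pkl","wb")); cv2.imwrite("pics/w1.png",s["color"][:,:,::-1])
print(o["tool_pos"],o["orientation"],s["tool_from_camera"],s["fx"],s["k1"])
E
```

```text
clock: 1.98
tool_pos: [0.4212, 0.2413, 0.3319]
orientation: [180.0, 0.0, -20.1]
force: [-0.3, 0.6, -0.8]
opening: 0.0876
gripper_force: 0.0
clock: 2.6
tool_pos: [0.5026, 0.0998, 0.3068]
orientation: [180.0, 0.0, -20.1]
force: [0.0, 0.7, -0.2]
opening: 0.0877
gripper_force: 0.0
clock: 3.22
tool_pos: [0.5767, -0.0329, 0.3067]
orientation: [180.0, 0.0, -20.1]
force: [0.1, 0.2, -0.6]
opening: 0.0877
gripper_force: 0.0
clock: 3.48
tool_pos: [0.5759, -0.0315, 0.3068]
orientation: [180.0, 0.0, -20.1]
force: [-0.6, 0.5, 0.5]
opening: 0.0876
gripper_force: 0.0
[ 0.57593355 -0.03145832  0.30684241] [ 1.79987045e+02  3.76904579e-02 -2.01149052e+01] [[-3.24289003e-05 -9.57619950e-01 -2.88034773e-01  7.83209482e-02]
 [ 9.99999725e-01 -2.44576817e-04  7.00549957e-04 -1.69226976e-04]
 [-7.41307243e-04 -2.88034671e-01  9.57619694e-01  1.98374242e-02]
 [ 0.00000000e+00  0.00000000e+00  0.00000000e+00  1.00000000e+00]] 306.27805536096065 -0.06552961609104574
```

View pics/w1.png

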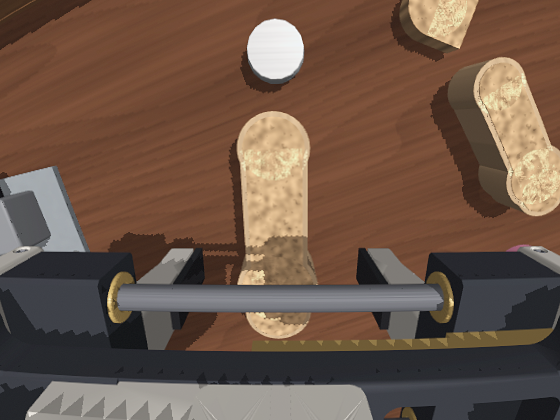

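The wrist view shows the sole running straight down the picture: heel end at (273,111), sides at x≈242 and x≈307, toe end at (278,338), centred between the fingers. I'll check the numbers.

```bash
cat >> h.py <<'E'
from scipy.spatial.transform import Rotation as Ro
def wr(s):
    o=s["o"]; M=np.eye(4); M[:3,:3]=Ro.from_euler("xyz",o["orientation"],degrees=True).as_matrix(); M[:3,3]=o["tool_pos"]
    W=np.linalg.inv(M@s["tool_from_camera"]); s["R"]=W[:3,:3]; s["t"]=W[:3,3]; return s,M
E
python3 - <<'E'
from h import *
np.set_printoptions(precision=4,suppress=True)
s,M=wr(pickle.load(open("w1.pkl","rb")))
for n,p in dict(heel=(273,111),toe=(278,338),l1=(240,165),r1=(308,165),l0=(243,225),r0=(307,225)).items():
    X=at(s,p,.04); print(n,X,(np.linalg.inv(M)@np.r_[X,1])[:3])
E
```

```text
heel [ 0.6577 -0.0557  0.04  ] [ 0.0852 -0.0054  0.2668]
toe [0.4597 0.0131 0.04  ] [-0.1243 -0.0019  0.2669]
l1 [ 0.6277 -0.0161  0.04  ] [ 0.0435 -0.0323  0.2668]
r1 [ 0.6088 -0.0676  0.04  ] [0.0435 0.0226 0.2668]
l0 [0.5794 0.0009 0.04  ] [-0.0077 -0.0316  0.2668]
r0 [ 0.5606 -0.0505  0.04  ] [-0.0077  0.0231  0.2669]
```

```bash
python3 -m handwheel '[[1,0,-0.18,1,0,0,-0.1],[1,0,0,1,0,0,0],[1,0,0,1,0,0,0],[1,0,0,1,0,0,0],[1,0,0,0.87,0,0,0]]'
python3 -m handwheel '[[1,0,0,0,0,0,0],[-1,0,0,0,0,0,0],[-1,0,0,0,0,0,0],[-1,0,0,0,0,0,0],[-1,0,0,0,0,0,0]]'
python3 -m handwheel '[[-1,0,0,0,0,0,0],[-1,0,0,0,0,0,0],[-1,0,0,0,0,0,0]]'
```

```text
clock: 4.15
tool_pos: [0.5775, -0.0265, 0.1847]
orientation: [-180.0, 0.0, -19.4]
force: [-0.5, 0.7, -1.0]
opening: 0.0878
gripper_force: 0.0
clock: 4.78
tool_pos: [0.5779, -0.0275, 0.1859]
orientation: [-180.0, -0.0, -19.5]
force: [-1.0, -0.9, 4.1]
opening: 0.0538
gripper_force: 30.0
clock: 5.15
tool_pos: [0.5779, -0.0274, 0.1859]
orientation: [-180.0, -0.0, -19.5]
force: [-1.2, 0.3, 6.8]
opening: 0.0543
gripper_force: 29.9
```

Gripped, opening 54 mm as expected. Lift, turn and carry.

```bash
python3 -m handwheel '[[-1,0,0,-0.4,0,0,0],[-1,0,0,-0.8,0,0,0],[-1,0,0,-1,0,0,0],[-1,0,0,-1,0,0,-0.9],[-1,0,0,-0.6,0,0,-0.88]]'
python3 -m handwheel '[[-1,-0.2,-0.5,0,0,0,0],[-1,-0.33,-0.93,0,0,0,0],[-1,-0.33,-0.93,0,0,0,0],[-1,-0.33,-0.93,0,0,0,0],[-1,-0.33,-0.93,0,0,0,0]]'
python3 -m handwheel '[[-1,-0.33,-0.93,0,0,0,0],[-1,-0.33,-0.93,0,0,0,0],[-1,-0.33,-0.93,0,0,0,0],[-1,-0.33,-0.93,0,0,0,0],[-1,-0.33,-0.93,0,0,0,0]]'
python3 -m handwheel '[[-1,-0.3,-0.8,0,0,0,0],[-1,-0.1,-0.4,0,0,0,0],[-1,0,0,0,0,0,0],[-1,0,0,0,0,0,0]]'
python3 - <<'E'
from plant import *
import cv2,pickle
o=get_obs(); s=snapshot("wrist"); s["o"]=o; pickle.dump(s,open("w2.pkl","wb")); cv2.imwrite("pics/w2.png",cv2.resize(s["color"][:,:,::-1],(800,600)))
print(o["tool_pos"],o["orientation"])
E
```

```text
clock: 5.78
tool_pos: [0.5778, -0.0275, 0.2819]
orientation: [-180.0, -0.1, -8.7]
force: [-0.2, 1.0, -3.7]
opening: 0.0539
gripper_force: 29.9
clock: 6.4
tool_pos: [0.5555, 0.0838, 0.2795]
orientation: [180.0, 0.1, -8.9]
force: [-0.2, -0.1, -3.1]
opening: 0.0539
gripper_force: 29.9
clock: 7.02
tool_pos: [0.5325, 0.205, 0.2794]
orientation: [179.9, 0.1, -8.9]
force: [0.1, 0.3, -1.8]
opening: 0.0537
gripper_force: 29.9
clock: 7.52
tool_pos: [0.5282, 0.2345, 0.2803]
orientation: [180.0, 0.0, -8.8]
force: [0.0, 0.5, -3.5]
opening: 0.0539
gripper_force: 29.9
[0.52817249 0.23451951 0.28026331] [ 1.79977003e+02  1.85330947e-02 -8.84793482e+00]
```

View pics/w2.png

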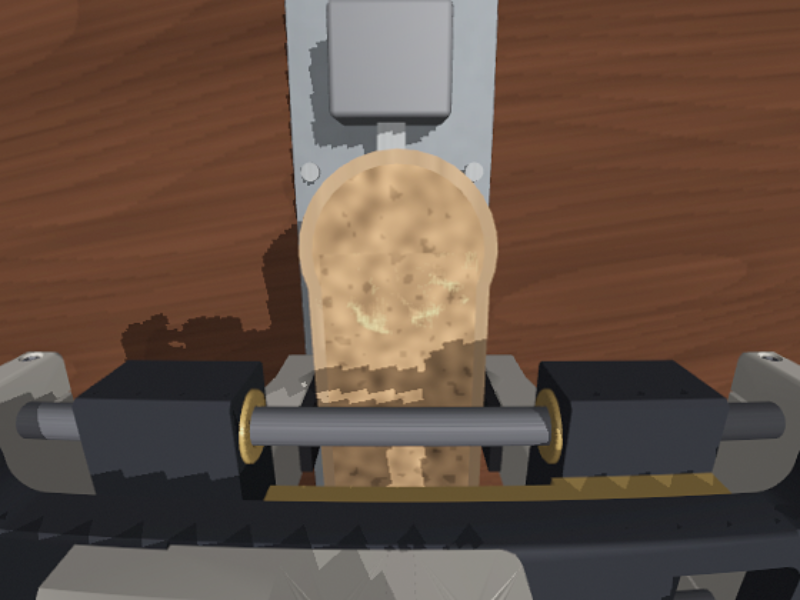

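The wrist view shows the sole held straight: heel end at (398,148), heel sides at x=299 and x=497. Ahead are the lever at (391,135) and the housing front edge (332–450,112). I'll measure the offset.

```bash
python3 - <<'E'
from h import *
np.set_printoptions(precision=4,suppress=True)
s,M=wr(pickle.load(open("w2.pkl","rb"))); Mi=np.linalg.inv(M); k=1.42857
zt=s["o"]["tool_pos"][2]
def f(n,p,z): X=at(s,(np.array(p)+.5)/k-.5,z); print(n,z,X,(Mi@np.r_[X,1])[:3])
for zz in(.139,.145,.152):
  for n,p in dict(heel=(398,148),hl=(299,245),hr=(497,245),sl=(310,335),sr=(489,335)).items(): f(n,p,zt-zz)
f("hfl",(330,112),.048);f("hfr",(452,112),.048);f("hbl",(328,4),.048);f("hbr",(452,4),.048)
f("pl0",(287,10),.006);f("pl1",(299,200),.006);f("pr0",(498,10),.006);f("pr1",(489,190),.006)
f("lev",(391,135),.044);f("boltL",(310,172),.008);f("boltR",(474,172),.008)
E
```

```text
heel 0.1412633108346948 [0.6116 0.2221 0.1413] [ 0.0844 -0.0006  0.139 ]
hl 0.1412633108346948 [0.5908 0.2529 0.1413] [ 0.0591 -0.0278  0.139 ]
hr 0.1412633108346948 [0.5824 0.1992 0.1413] [0.0591 0.0265 0.139 ]
sl 0.1412633108346948 [0.5645 0.2555 0.1413] [ 0.0327 -0.0264  0.139 ]
sr 0.1412633108346948 [0.5564 0.2039 0.1413] [0.0327 0.0259 0.139 ]
heel 0.1352633108346948 [0.6119 0.2221 0.1353] [ 0.0847 -0.0006  0.145 ]
hl 0.1352633108346948 [0.59   0.2544 0.1353] [ 0.0581 -0.0292  0.145 ]
hr 0.1352633108346948 [0.5812 0.198  0.1353] [0.0581 0.0279 0.145 ]
sl 0.1352633108346948 [0.5624 0.2571 0.1353] [ 0.0304 -0.0277  0.145 ]
sr 0.1352633108346948 [0.554  0.2029 0.1353] [0.0304 0.0272 0.145 ]
heel 0.1282633108346948 [0.6122 0.222  0.1283] [ 0.085  -0.0007  0.152 ]
hl 0.1282633108346948 [0.5892 0.2562 0.1283] [ 0.057  -0.0309  0.152 ]
hr 0.1282633108346948 [0.5799 0.1966 0.1283] [0.057  0.0295 0.152 ]
sl 0.1282633108346948 [0.56   0.2591 0.1283] [ 0.0277 -0.0292  0.152 ]
sr 0.1282633108346948 [0.5511 0.2018 0.1283] [0.0277 0.0287 0.152 ]
hfl 0.048 [0.6366 0.2498 0.048 ] [ 0.1049 -0.0318  0.2322]
hfr 0.048 [0.6281 0.1951 0.048 ] [0.1048 0.0235 0.2322]
hbl 0.048 [0.6806 0.2423 0.048 ] [ 0.1495 -0.0312  0.2322]
hbr 0.048 [0.6723 0.1893 0.048 ] [0.1494 0.0224 0.2322]
pl0 0.006 [0.6963 0.2678 0.006 ] [ 0.1611 -0.0589  0.2742]
pl1 0.006 [0.5993 0.2817 0.006 ] [ 0.0631 -0.0577  0.2742]
pr0 0.006 [0.6793 0.1593 0.006 ] [0.161  0.051  0.2742]
pr1 0.006 [0.5881 0.174  0.006 ] [0.0686 0.0504 0.2743]
lev 0.044 [0.6227 0.224  0.044 ] [ 0.0951 -0.0043  0.2362]
boltL 0.008 [0.6134 0.2719 0.008 ] [ 0.0785 -0.0502  0.2722]
boltR 0.008 [0.5993 0.1817 0.008 ] [0.0785 0.0412 0.2723]
```

```bash
python3 -m handwheel '[[-1,0.05,-0.14,0.8,0,0,0],[-1,0,0,0.8,0,0,0],[-1,0,0,0.6,0,0,0],[-1,0,0,0.25,0,0,0],[-1,0,0,0,0,0,0]]'
python3 -m handwheel '[[-1,0,0,0.06,0,0,0],[-1,0,0,0,0,0,0]]'
```

```text
clock: 8.2
tool_pos: [0.5301, 0.2381, 0.219]
orientation: [180.0, 0.0, -8.8]
force: [0.7, 0.1, -2.5]
opening: 0.0542
gripper_force: 29.9
clock: 8.45
tool_pos: [0.5301, 0.2385, 0.2182]
orientation: [-180.0, -0.0, -8.8]
force: [-0.3, -1.2, -3.0]
opening: 0.0539
gripper_force: 29.9
```

```bash
python3 -m handwheel '[[-1,0,0,0.05,0,0,0],[-1,0,0,0,0,0,0]]'; python3 -m handwheel '[[-1,0,0,0.05,0,0,0],[-1,0,0,0,0,0,0]]'
```

```text
clock: 8.7
tool_pos: [0.53, 0.2384, 0.2165]
orientation: [-180.0, -0.0, -8.8]
force: [0.3, 1.6, -2.4]
opening: 0.054
gripper_force: 29.9
clock: 8.95
tool_pos: [0.53, 0.2384, 0.2159]
orientation: [-180.0, -0.0, -8.8]
force: [-3.4, -0.0, 6.1]
opening: 0.0537
gripper_force: 29.9
```

Contact at the expected height, so release and retreat.

```bash
python3 -m handwheel '[[1,0,0,0,0,0,0],[1,0,0,0,0,0,0],[1,0,0,0,0,0,0],[1,0,0,0,0,0,0],[1,0,0,0,0,0,0]]'
python3 -m handwheel '[[1,0,0,-0.4,0,0,0],[1,0,0,-0.8,0,0,0],[1,0,0,-1,0,0,0],[1,0,0,-1,0,0,0],[1,0,0,-1,0,0,0]]'
python3 -m handwheel '[[1,0,0,0,0,0,0],[1,0,0,0,0,0,0]]'
python3 - <<'E'
from plant import *
import cv2,pickle
o=get_obs(); s=snapshot("wrist"); s["o"]=o; pickle.dump(s,open("w3.pkl","wb")); cv2.imwrite("pics/w3.png",cv2.resize(s["color"][:,:,::-1],(800,600)))
a=snapshot("scene")["color"][190:360,180:430,::-1]; cv2.imwrite("pics/s3.png",cv2.resize(a,None,fx=3.2,fy=3.2,interpolation=cv2.INTER_CUBIC))
E
```

```text
clock: 9.57
tool_pos: [0.53, 0.2383, 0.2151]
orientation: [180.0, 0.0, -8.8]
force: [0.2, 0.2, 0.5]
opening: 0.0873
gripper_force: 0.0
clock: 10.2
tool_pos: [0.5299, 0.2382, 0.3218]
orientation: [-180.0, -0.0, -8.8]
force: [-0.2, 0.1, 0.3]
opening: 0.0876
gripper_force: 0.0
clock: 10.45
tool_pos: [0.5297, 0.2381, 0.3203]
orientation: [-180.0, 0.0, -8.8]
force: [-0.0, -0.5, -0.6]
opening: 0.0877
gripper_force: 0.0
```

View pics/w3.png

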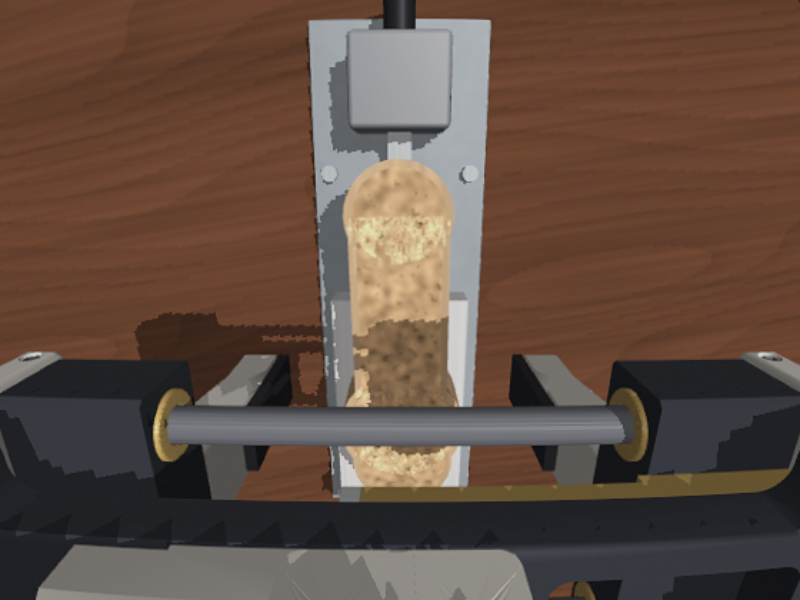

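View pics/s3.png

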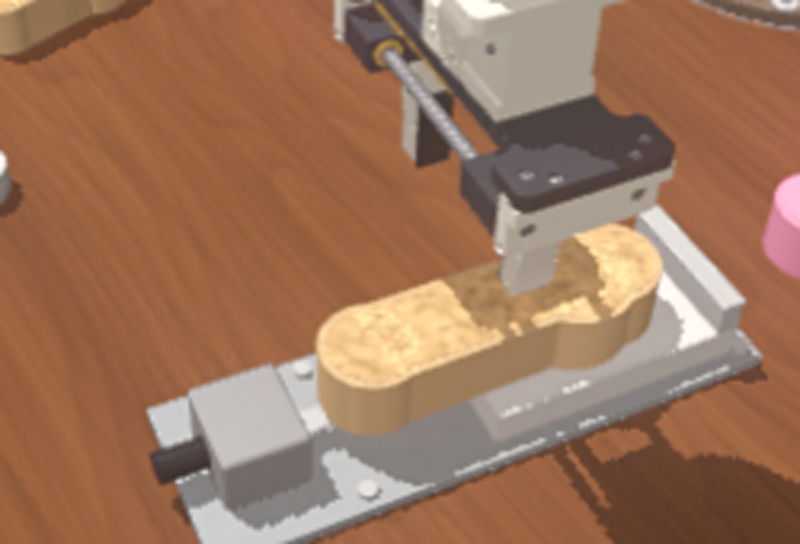

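The wrist view shows the sole centred: heel at x=345–452, housing at 349–450, plate at 309–490. The scene crop shows it lying flat, toe by the fence and heel over the lever, with the gripper clear. I'm handing it in.

```bash
python3 -c "
from plant import *
print(close_job())"
```

```text
the job is handed in; nothing more can be done
None
```

The long cork sole is lying flat and square on the bed, toe by the fence and heel over the switch lever; the gripper is clear and I handed the job in at about 10.5 s. I judged the lever held down from the pictures and the contact height, not from a reading of its angle.

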